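# Draw one glass plate from the magazine and seat it in the coating carrier

## Robot

A 6-joint arm with a two-finger parallel gripper is mounted at the origin on a cart in front of the work surface, level with it; the furniture and walls round the work are solid. World frame = base frame: x ahead of the robot, y to its left, z up, the work surface at z = 0. Lengths are in mm, angles in degrees, forces in N, time in s.
With the tool pointing down it reaches from about 350 to 725 mm from the base axis. Payload 4.3 kg.
Tool frame: the origin (TCP) lies midway between the tips of the shut fingers; the grasp point (between the pads) lies 19 mm behind it (bot.hold_point_z is the z of the grasp point in the tool frame, in mm); z points along the fingers, x is the direction in which the jaws open and shut, and the axes are right-handed (so a half turn about z gives the same grasp; the last joint's range is limited). The gripper opens to 85 mm and grips with 20 to 120 N. Pads are 22 mm wide; open, the fingers measure 114 mm over their backs; the gripper's body (76 mm by 85 mm) begins 54 mm behind the grasp point. The pads swing forward as they close: fully open they stand 13 mm farther back than shut.
Start: joints at [-71.637, 21.618, 4.641, 73.018, 0, 83.68], TCP at [240.134, -522.496, 231.329] pointing down, gripper open.
Joint ranges: [-156.06, 156.06], [-48.1, 94.91], [-58.44, 69.94], [-101.28, 121.22], [-78.64, 73.56], [-180, 180]. Speed limits (degrees/s): [147.25, 147.25, 180, 180, 180, 180].

## Interface

Orientations are given as a 3x3 rotation matrix whose columns are the frame's x, y, z axes.
In Python, from plant import bot gives the robot as it stands. The module is installed in compiled form; this text tells all that it offers.
- The arm moves only by the tool play_rows, never from a script. Its argument "plan" is a list of rows, each a list of 3 entries, a list of its own where there are three numbers: the shift along the world's x, y, z in mm, then the turn, a rotation vector about the world's x, y, z in rad, then the opening in per cent of the stroke, from 0 (shut) to 100 (fully open). A call has 1 to 5 rows; each row is the pose to reach, as a shift and turn from the pose commanded when the call began; what a row does not reach only later rows make up. A row lasts 1/12 s, in which the tool goes at most 41.7 mm and 7.16 degrees, less where a joint would pass 70% of its speed; a pose out of reach is approached as far as the arm can. A call with a gripper value outside its range is refused whole. The fingers move at their own pace and stop on an object; "grip_force" is the grip in N (left out, the last holds). Time passes only in rows, so rows that repeat a pose let the fingers close. It gives the time, the measured TCP pose, the force and the opening at its end, in the units of the state.
- bot.get_state(): the state, without advancing time (a new reading comes with each control period).
- bot.capture(name): name is "side" or "top"; returns a dict with "frame" (420x560x3 uint8, red, green, blue), "z_map" (420x560 float32, mm along the optical axis (not along the pixel's ray), 0 where there is no reading), "K" (3x3 intrinsics, pixels), "eye" and "attitude" of the camera in the world. Camera axes: x right, y down, z forward; pixel columns grow to the right and rows downward; lengths in mm; the calibration is good to about 2 mm. A picture is of the moment at which its call begins.
- bot.hand_in(): hands the job in, once; it reports no verdict.
The state is a dict: "time_s": time; "joint_pos": joint angles; "joint_vel": joint speeds; "effort": joint torques, N m; "tool_pos": TCP position; "orientation": TCP orientation; "wrist_force": force on the tool from outside, world axes, zero at the start; "torque": the same for the moment, N m; "width": finger opening in mm.
Only numpy, scipy, OpenCV 4.12 (cv2) and the standard library are available. Lean on these libraries where they do the work, as an engineer would, in place of code of your own. Each camera call takes 0.05 s, during which the arm holds its last target.

## Task

Load the coating carrier: with closed fingertips press lightly on the top glass plate in the magazine and draw it toward you through the gate onto the tongue, that plate only. Press just firmly enough that it follows your fingertips, for a heavy press on the stack cracks the glass. Then take it by its long sides and lay it flat and fully home between the lugs of the blue coating carrier; leave the other plates in the magazine and the things round about where they are.

Things in the scene. Friction and masses are not known exactly. Their poses are not given: they have to be found in the camera images.
- top_slide_c (a point): centre (half-way up) of the top plate of the stack: greenish clear glass, 80 mm (its x) by 62 mm (its y) by 5 mm thick, about 60 g, a white frosted strip across its -x end. At the start it lies in the magazine, held up against the lips by springs, so its upper face is 2.5 mm above this point.
- second_slide_c (a point): centre of the next plate, of the same kind, lying right under the top one; a third lies below it. It stays down behind the gate sill when the top plate is taken (the black thumbwheel for lifting the stack is not needed here).
- magazine: aluminium plate magazine on a grey base plate, fixed on levelling feet 2 to 8 mm over the worktop, on the left or the right. Origin: under the centre of its shaft (83 x 65 mm inside), at the base plate's underside; x points away from the gate, so plates come out to its -x. Base plate x = -127 to +58 mm, 94 mm wide, 8 mm thick. Walls and lips reach 55 mm over the origin; rear wall at x = +41.5 mm.
- mouth (a point): centre of the magazine's open top, 52 mm over its origin, level with the underside of the two lips that are turned in over the long edges of the top plate; 56 mm are open between the lips for fingertips. The stack stands on stiff springs that hold it up against the lips with about 2.5 to 5 N; pressed harder it sinks, only about 1 mm for each 5 to 6 N.
- gate_sill (a point): middle of the gate's sill, the top of the 3 mm front wall, 45.5 mm over the magazine's origin. The top plate, up at the lips, clears it by 1.5 mm; the second plate is stopped by it. Press within the shaft: 4 to 8 N makes the plate follow (how much differs from time to time), less slips on the glass, and over 10 N on the stack cracks it. On the tongue the plate lies 1.5 mm lower.
- tongue_end (a point): middle of the free end of the tongue, a level strip 38 mm wide and 3 mm thick that runs 72 mm from the gate toward the arm at sill height. A plate drawn onto it overhangs it by 12 mm on each long side, with 37 mm free below for fingertips.
- carrier: coating carrier fixed to the worktop: blue base plate 128 x 96 x 8 mm, origin at the centre of its underside, x along the plate it takes. Two rails across it (x = +-31 mm, 16 x 56 mm) carry the plate's underside at z = 20 mm.
- carrier_seat (a point): where the centre of a seated plate belongs, 22.5 mm over the worktop; axes as the carrier's. Steel lugs up to 24 mm over the worktop surround the plate with 2 mm play on every side: one at each end, and two on each long side (x = +-32 to +-40 mm), so the middle 64 mm of the long sides are free for fingertips down to 8 mm over the worktop. Either way round is right.
- vial: bystander: glass vial with black cap, 28 mm across, 56 mm high, standing between magazine and carrier; origin under its centre.
- tweezers: bystander: tweezers, 126 x 15 x 7 mm, lying between magazine and carrier; origin under the centre.
- beaker: bystander: small glass beaker, 43 mm across, 56 mm high, standing at the back left; origin under its centre.
Not all that is in view belongs to the job. What is shaped like the part that bears top_slide_c but pink is not meant.

How it is judged (in metres and radians):
On the way:
1. the top plate is drawn out through the gate, at least 30 mm toward the arm, lying level (x of top_slide_c in the frame of magazine below -0.03 m and z of top_slide_c in the frame of magazine below 0.056 m and angle between top_slide_c's own z axis and vertical below 0.12 rad), for 0.1 s.
At the end, for the whole second after the job is handed in: the plate lies flat (within 0.03 rad) on the rails of the carrier between its lugs, its centre within 4 mm of the seat and within 1.5 mm of its height, along the carrier within 0.08 rad, and the second plate is still in the magazine (within 10 mm of its centre) (horizontal distance between top_slide_c and carrier_seat below 0.004 m and z of top_slide_c in the frame of carrier_seat between -0.0025 and 0.0015 m and angle between the x axis of top_slide_c and the x axis of carrier_seat, either way round below 0.08 rad and angle between top_slide_c's own z axis and vertical below 0.03 rad and horizontal distance between second_slide_c and magazine below 0.01 m); the robot touches nothing.
It fails at once if the top plate is pressed on the stack with more than 10 N (cracked glass) (contact force between top_slide and second_slide above 10 N).
It fails at once if the second plate is dragged out as well (x of second_slide_c in the frame of magazine below -0.012 m).
It fails at once if a bystander is shifted by more than 20 mm (distance of any of vial, tweezers, beaker from where it was at the start of the episode above 0.02 m).
It also fails if it takes over 67 s, if anything falls off the work surface, if the arm or the gripper's body presses on something with over 40 N, if the wrist force passes 120 N, or if a joint passes its speed limit or range.

## Working session

There is one attempt and no reset: what is moved stays moved. The work goes in short steps, Python scripts to look and compute and a tool call to move; the robot and the scene stay as the last step left them, time stands still between calls to the robot, and variables do not carry over. Pictures are saved under pics/ and viewed, and the job is handed in when it is done.

Besides the shell and the picture viewer there is one more tool, called after "Emit:" as name(argument=value, ...) on one line, values as JSON. play_rows: Moves the arm, as the interface text tells. Its arguments: {"type":"object","properties":{"plan":{"type":"array","items":{"type":"array"}},"grip_force":{"type":"number"}},"required":["plan"]}

```bash
mkdir -p pics; ls
cat > h.py <<'E'
import numpy as np, cv2
from plant import bot
def cap(n,tag):
    c=bot.capture(n); cv2.imwrite(f'pics/{tag}.png',c['frame'][:,:,::-1]); np.savez(f'{tag}.npz',**c); return c
def world(c,u,v,z=None):
    K=c['K'];d=np.array([(u-K[0,2])/K[0,0],(v-K[1,2])/K[1,1],1.])
    R=np.array(c['attitude']);e=np.array(c['eye']).ravel()
    if z is None: return e+R@d*c['z_map'][int(v),int(u)]
    w=R@d; return e+w*(z-e[2])/w[2]
E
python3 - <<'E'
from h import *
for n in('side','top'):
    c=cap(n,n+'0');print(c['K'],c['eye'],c['attitude'])
print(bot.get_state(),bot.hold_point_z)
E
```

```text
pics
[[504.48522391   0.         275.14234697]
 [  0.         504.48522391 213.30961943]
 [  0.           0.           1.        ]] [ 15.3472827  859.39329987 894.09144725] [[-0.87946007 -0.28469769  0.38144097]
 [-0.47570815  0.49903252 -0.72433991]
 [ 0.01586645 -0.8184826  -0.57431218]]
[[444.6764803    0.         277.11856063]
 [  0.         444.6764803  213.47970179]
 [  0.           0.           1.        ]] [ 418.04915891 -180.66755505 1463.0482242 ] [[ 1.24526739e-02 -9.92312234e-01  1.23131481e-01]
 [-9.99922383e-01 -1.23087380e-02  1.92961248e-03]
 [-3.99184938e-04 -1.23145953e-01 -9.92388490e-01]]
{'time_s': 0.1, 'joint_pos': array([-7.16377336e+01,  2.16582054e+01,  4.57023522e+00,  7.30193255e+01,
        1.46432894e-03,  8.36800986e+01]), 'joint_vel': array([-0.00271385, -0.07424608,  0.16796659,  0.02821838,  0.02945558,
       -0.04939165]), 'effort': array([-4.86666238e-05, -4.64693856e+01,  2.70582086e+01,  1.20911773e-02,
       -2.07413236e-04,  2.40072644e-06]), 'tool_pos': array([ 239.9325399 , -521.89066999,  230.44701427]), 'orientation': array([[ 4.17583750e-01, -9.08638262e-01, -5.65677732e-04],
       [-9.08636538e-01, -4.17584069e-01,  1.78536479e-03],
       [-1.85846877e-03, -2.31543869e-04, -9.99998246e-01]]), 'wrist_force': array([-0.38905516, -0.30421496, -0.02645137]), 'torque': array([ 0.04453063, -0.00232471, -0.02482953]), 'width': 85.56905526620812} -18.700000000000003
```

View pics/side0.png

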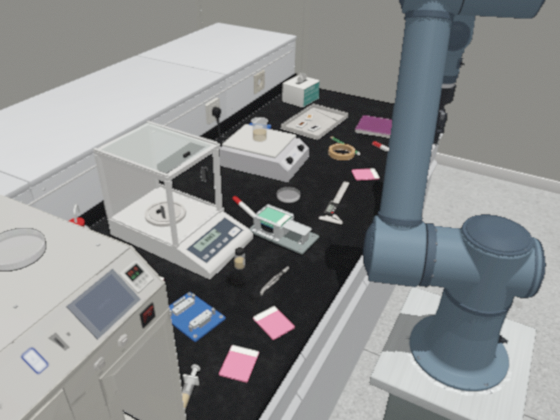

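View pics/top0.png

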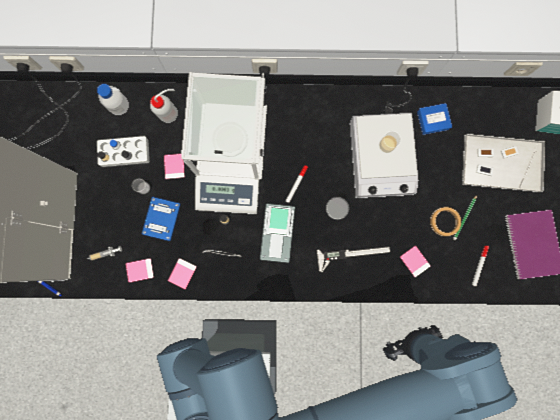

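The top view shows the magazine with green glass at (278,217), tongue at (277,245), carrier at (161,219), vial at (224,219), tweezers at (222,252) and beaker at (140,186). Things that could be taken for the plate are the pink pads at (139,270), (182,273), (175,166) and (415,261), the blue box at (435,118), and the round dish at (337,208). I choose the green plate in the magazine and will check it in a crop.

Run:
```python
from h import *
a=cv2.imread('pics/top0.png');s=cv2.imread('pics/side0.png')
c1=cv2.resize(a[195:275,245:315],None,fx=7,fy=7,interpolation=cv2.INTER_CUBIC)
c2=cv2.resize(a[185:255,130:240],None,fx=7,fy=7,interpolation=cv2.INTER_CUBIC)
c3=cv2.resize(s[190:350,150:330],None,fx=4,fy=3.7,interpolation=cv2.INTER_CUBIC)
cv2.imwrite('pics/c1.png',c1);cv2.imwrite('pics/c2.png',c2);cv2.imwrite('pics/c3.png',c3)
c=np.load('top0.npz')
for p in [(278,217),(277,245),(276,258),(262,232),(161,219),(224,219),(222,252),(140,186)]:
    print(p,world(c,*p).round(1))
```

```text
(278, 217) [ 581.2 -180.9   57.6]
(277, 245) [ 492.5 -178.8   50.8]
(276, 258) [ 452.4 -176.    11.9]
(262, 232) [ 537.9 -128.5   -5.8]
(161, 219) [574.6 201.9  16.9]
(224, 219) [572.7  -9.2  57.5]
(222, 252) [470.    1.2   1.8]
(140, 186) [686.8 282.2  -2.4]
```

View pics/c1.png

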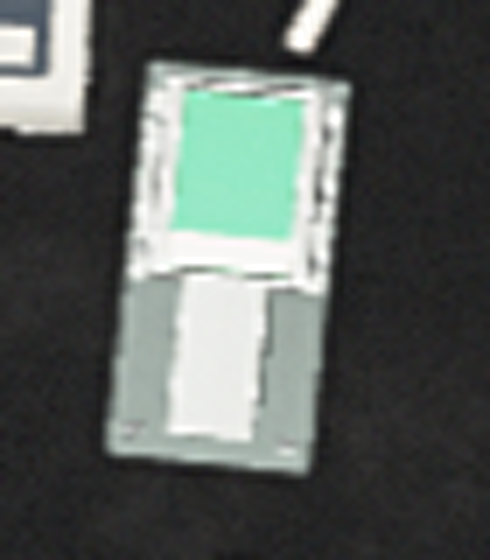

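View pics/c2.png

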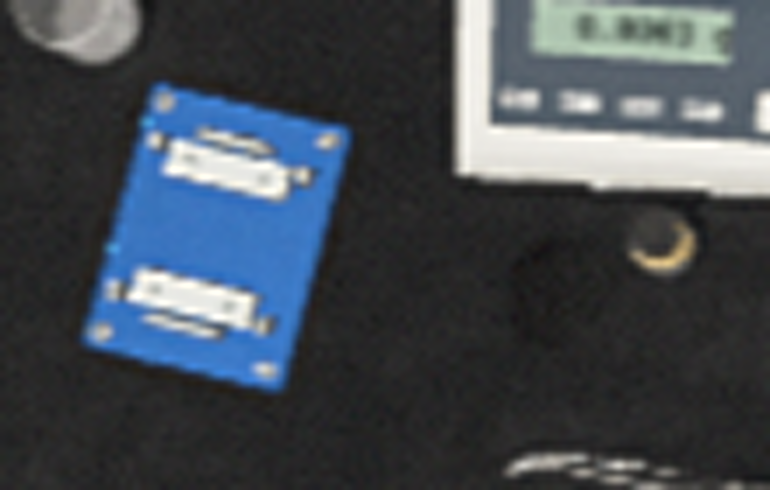

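View pics/c3.png

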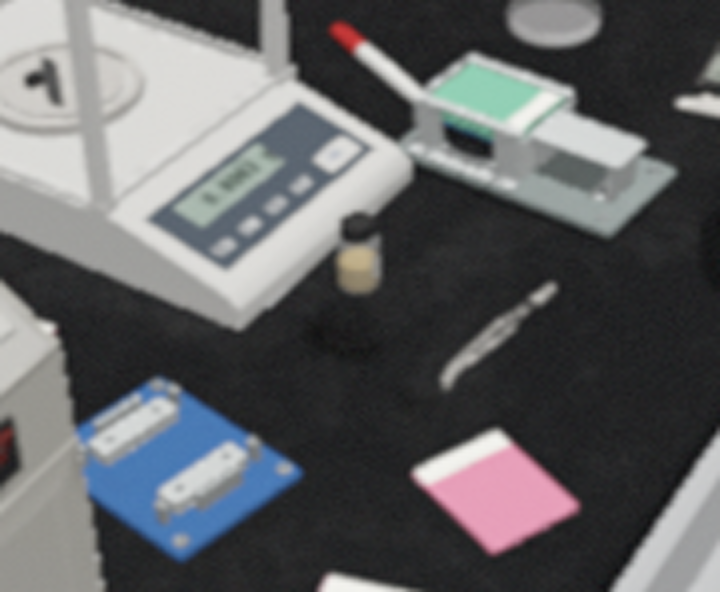

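The crop confirms it: green glass with a white strip toward the gate, and the tongue toward the arm. The carrier is empty. Next I fit the poses.

```bash
cat > fit.py <<'E'
from h import *
def contour_world(c,score,thr,roi,z):
    x0,y0,x1,y1=roi; s=score[y0:y1,x0:x1].astype(np.float32)
    f=8; big=cv2.resize(s,None,fx=f,fy=f,interpolation=cv2.INTER_LINEAR)
    m=(big>thr).astype(np.uint8)
    m=cv2.morphologyEx(m,cv2.MORPH_CLOSE,np.ones((41,41)))
    m=cv2.morphologyEx(m,cv2.MORPH_OPEN,np.ones((41,41)))
    cs,_=cv2.findContours(m,cv2.RETR_EXTERNAL,cv2.CHAIN_APPROX_NONE)
    k=max(cs,key=cv2.contourArea)[:,0,:]
    u=(k[:,0]+.5)/f-.5+x0; v=(k[:,1]+.5)/f-.5+y0
    return np.array([world(c,a,b,z)[:2] for a,b in zip(u,v)]),m
def rect(P):
    r=cv2.minAreaRect(P.astype(np.float32)); return r
def robust(P):
    # fit 4 lines: start with minAreaRect, then robust line fits per side
    (cx,cy),(w,h),a=rect(P); t=np.radians(a)
    for _ in range(3):
        R=np.array([[np.cos(t),-np.sin(t)],[np.sin(t),np.cos(t)]])
        Q=(P-[cx,cy])@R
        out={};sl=[]
        for ax,s,hw,hl in((0,1,w/2,h/2),(0,-1,w/2,h/2),(1,1,h/2,w/2),(1,-1,h/2,w/2)):
            o=1-ax
            m=(abs(Q[:,ax]-s*hw)<6)&(abs(Q[:,o])<hl*.85)
            l=cv2.fitLine(Q[m].astype(np.float32),cv2.DIST_HUBER,0,.01,.01).ravel()
            k=l[2+ax]-l[2+o]*l[ax]/l[o]; out[(ax,s)]=k; sl.append((l[ax]/l[o])*(1 if ax==1 else -1))
        d=np.array([(out[0,1]+out[0,-1])/2,(out[1,1]+out[1,-1])/2])
        cx,cy=np.array([cx,cy])+R@d; w=out[0,1]-out[0,-1];h=out[1,1]-out[1,-1]; t+=np.mean(sl)
    return (cx,cy),(w,h),np.degrees(t),np.degrees(sl)
E
python3 - <<'E'
from fit import *
for n in('top','side'):
    c=np.load(n+'0.npz');f=c['frame'].astype(float)
    blue=f[...,2]-f[...,0]
    roi=(135,190,190,250) if n=='top' else (150,275,235,345)
    P,m=contour_world(c,blue,60,roi,8); cv2.imwrite(f'pics/m_{n}.png',m*255)
    print(n,'carrier',rect(P)); 
    try: print(robust(P))
    except Exception as e: print(e)
    br=f.max(2); roi=(250,198,305,268) if n=='top' else (240,195,330,260)
    if n=='top':
      for z in(10,13,16):
        P,m=contour_world(c,br,70,roi,z); cv2.imwrite(f'pics/mm_{n}.png',m*255)
        print('mag',z,rect(P),robust(P))
# heights
c=np.load('top0.npz')
def med(x0,y0,x1,y1):
    return np.median([world(c,u,v) for u in range(x0,x1) for v in range(y0,y1)],0).round(1)
print('tongue',med(272,240,281,254),'glass',med(272,211,286,227),'table',med(240,230,255,260),'base',med(263,242,268,255),'carrier',med(152,212,170,224),'rail',med(156,208,168,211))
c=np.load('side0.npz')
print('side glass',med(266,212,279,219),'table',med(250,260,256,270),'carrier',med(190,310,200,315), 'tongue',med(290,227,303,232),'white',)
E
```

```text
top carrier ((577.7494506835938, 205.9525146484375), (99.10638427734375, 129.7564697265625), 77.34854125976562)
((np.float64(577.539920341978), np.float64(205.70260531722968)), (np.float32(97.52664), np.float32(127.837456)), np.float64(77.2163075034335), array([ 0.00714187,  0.04442105, -0.2224272 ,  0.12105747], dtype=float32))
mag 10 ((548.18408203125, -179.66693115234375), (99.55546569824219, 214.3093719482422), 84.67156982421875) ((np.float64(546.2470073601577), np.float64(-179.4151319322916)), (np.float32(97.98718), np.float32(208.85663)), np.float64(86.5385458982245), array([-1.218318 , -1.2521635, -0.7005837,  5.6808863], dtype=float32))
mag 13 ((547.9154663085938, -179.66903686523438), (99.34989929199219, 213.86688232421875), 84.67155456542969) ((np.float64(545.9823501415931), np.float64(-179.4176340375812)), (np.float32(97.78472), np.float32(208.42543)), np.float64(86.5386169772954), array([-1.2181401, -1.2517331, -0.7004031,  5.6810913], dtype=float32))
mag 16 ((547.646728515625, -179.67108154296875), (99.14434814453125, 213.42437744140625), 84.67155456542969) ((np.float64(
[... 159 characters left out ...]
23  , -0.70024997,  5.681233  ], dtype=float32))
side carrier ((562.124755859375, 210.9867401123047), (99.13633728027344, 104.40524291992188), 77.19258880615234)
((np.float64(559.8242931266847), np.float64(212.28482363781907)), (np.float32(96.82547), np.float32(98.42305)), np.float64(76.60568455127533), array([ 0.30709255, -2.2324672 ,  0.68198717,  1.048737  ], dtype=float32))
tongue [ 487.7 -175.7   52.8] glass [ 575.2 -181.2   58.2] table [ 4.958e+02 -8.020e+01  3.000e-01] base [ 484.4 -139.9   14.3] carrier [579.5 205.    8.5] rail [607.1 201.5  19.4]
side glass [ 574.1 -182.9   57.9] table [ 5.486e+02 -2.730e+01 -4.000e-01] carrier [575.8 196.4   7.2] tongue [ 488.9 -166.3   50.9] white
```

Run:
```python
from fit import *
c=np.load('top0.npz');f=c['frame'].astype(float)
br=f.max(2).copy()
vv,uu=np.mgrid[:420,:560]
br[(uu>281)&(vv<205)]=0
br[(uu<258)&(vv<217)]=0
roi=(250,198,305,268)
P,m=contour_world(c,br,75,roi,14); cv2.imwrite('pics/mm.png',m*255)
print('base',rect(P),robust(P))
g=f[...,1]-f[...,0]
P,m=contour_world(c,g,50,roi,58); cv2.imwrite('pics/mg.png',m*255)
print('green',rect(P),robust(P))
w=f.min(2).copy(); w[:236]=0
P,m=contour_world(c,w,190,roi,51.5); cv2.imwrite('pics/mt.png',m*255)
print('tongue',rect(P),robust(P))
for n in (217,245,250): print(f[n,258:300].astype(int).tolist())
```

```text
base ((535.3115234375, -178.3838653564453), (98.97491455078125, 188.14907836914062), 84.4901351928711) ((np.float64(535.2895729114988), np.float64(-178.45500305904451)), (np.float32(97.288315), np.float32(186.39386)), np.float64(84.7911075220034), array([ 0.03753622, -0.30071297,  0.08420048,  0.17836146], dtype=float32))
green ((577.6812744140625, -182.47079467773438), (54.60661315917969, 64.43868255615234), 85.15277099609375) ((np.float64(577.7037609869702), np.float64(-182.5783747258432)), (np.float32(53.173668), np.float32(62.533405)), np.float64(85.34335619242343), array([ 0.35105312, -0.25565997,  0.14096463, -0.23634844], dtype=float32))
tongue ((488.2046203613281, -173.68313598632812), (41.72146987915039, 69.6119613647461), 85.94418334960938) ((np.float64(488.0363330528734), np.float64(-173.69351415131467)), (np.float32(39.315414), np.float32(67.28163)), np.float64(86.6330269238688), array([-1.2636166 , -0.84876513, -1.8800776 ,  4.116995  ], dtype=float32))
[[38, 40, 40], [40, 40, 41], [39, 36, 40], [37, 37, 37], [38, 33, 37], [32, 30, 31], [81, 83, 81], [186, 189, 183], [23
[... 1208 characters left out ...]
, 40, 39], [32, 34, 35]]
[[34, 34, 36], [31, 32, 32], [52, 52, 51], [121, 129, 122], [171, 181, 175], [165, 176, 170], [164, 177, 171], [164, 176, 170], [162, 174, 168], [160, 173, 166], [160, 175, 167], [219, 223, 219], [244, 245, 243], [237, 239, 236], [236, 237, 235], [236, 237, 235], [236, 237, 234], [235, 237, 234], [235, 236, 233], [236, 237, 234], [234, 235, 231], [235, 236, 233], [244, 244, 241], [230, 231, 228], [129, 140, 133], [157, 171, 165], [163, 175, 169], [161, 172, 167], [162, 176, 169], [164, 177, 170], [167, 180, 174], [148, 161, 153], [85, 92, 87], [39, 41, 40], [35, 32, 32], [35, 36, 34], [39, 42, 41], [39, 39, 36], [45, 45, 45], [41, 38, 37], [43, 42, 42], [45, 46, 45]]
```

Run:
```python
from h import *
for n in('top','side'):
    c=np.load(n+'0.npz');K=c['K'];z=c['z_map'];v,u=np.mgrid[:420,:560]
    p=np.stack([(u-K[0,2])/K[0,0]*z,(v-K[1,2])/K[1,1]*z,z],-1)@c['attitude'].T+c['eye'].ravel()
    ok=(z>0)
    for nm,t in(('mag',(596,-184)),('car',(577.5,205.7))):
        d=np.hypot(p[...,0]-t[0],p[...,1]-t[1])
        m=ok&(d<160)&(p[...,2]>70)
        q=p[m]; 
        if len(q):
            i=np.argsort(d[m])[:1]; print(n,nm,len(q),q.min(0).round(),q.max(0).round(),'nearest',q[i].round(),d[m].min().round())
    # balance
    m=ok&(p[...,2]>30)&(p[...,0]>580)&(p[...,0]<760)&(abs(p[...,1]+20)<160); q=p[m]; print(n,q.min(0).round(),q.max(0).round())
    m=ok&(p[...,2]>70)&(p[...,0]>300)&(p[...,0]<800)&(p[...,1]>100); q=p[m]; print('left tall',q.min(0).round())
```

```text
top mag 398 [ 681. -128.   70.] [745. -62. 292.] nearest [[ 688. -113.   71.]] 116.0
top [ 580. -178.   30.] [760.  85. 299.]
left tall [373. 465.  70.]
side mag 593 [ 688. -130.   70.] [743. -60. 288.] nearest [[ 702. -124.  270.]] 121.0
side [ 580. -180.   30.] [760.  91. 297.]
left tall [370. 485.  70.]
```

Emit:
play_rows(plan=[[[40,0,0],[0,0,0.12],0],[[70,25,0],[0,0,0.24],0],[[100,50,0],[0,0,0.36],0],[[130,75,0],[0,0,0.48],0],[[160,100,0],[0,0,0.6],0]])

```text
time_s: 0.52
tool_pos: [401.1, -421.0, 230.7]
orientation: [[0.86, -0.509, -0.001], [-0.509, -0.86, 0.001], [-0.001, -0.0, -1.0]]
wrist_force: [0.7, -0.6, -0.7]
width: 25.7
```

Emit:
play_rows(plan=[[[25,30,0],[0,0,0.12],0],[[50,60,0],[0,0,0.24],0],[[75,90,0],[0,0,0.36],0],[[100,120,0],[0,0,0.48],0],[[120,145,0],[0,0,0.6],0]])

```text
time_s: 0.93
tool_pos: [521.3, -274.9, 230.8]
orientation: [[0.998, 0.067, -0.0], [0.067, -0.998, 0.001], [-0.0, -0.001, -1.0]]
wrist_force: [1.1, 0.0, -0.5]
width: 0.3
```

Emit:
play_rows(plan=[[[20,20,0],[0,0,0.12],0],[[40,40,0],[0,0,0.24],0],[[60,60,0],[0,0,0.36],0],[[77,80,-20],[0,0,0.48],0],[[77,93,-40],[0,0,0.6],0]])

```text
time_s: 1.35
tool_pos: [600.8, -182.7, 191.3]
orientation: [[0.785, 0.62, 0.004], [0.62, -0.785, -0.0], [0.003, 0.003, -1.0]]
wrist_force: [-0.2, -0.0, -0.0]
width: 0.2
```

Emit:
play_rows(plan=[[[0,0,-20],[0,0,0.12],0],[[0,0,-40],[0,0,0.24],0],[[0,0,-60],[0,0,0.36],0],[[0,0,-80],[0,0,0.48],0],[[0,0,-95],[0,0,0.6],0]])

```text
time_s: 1.77
tool_pos: [595.9, -183.8, 93.9]
orientation: [[0.3, 0.954, -0.003], [0.954, -0.3, 0.001], [0.0, -0.003, -1.0]]
wrist_force: [0.9, 0.1, -0.2]
width: 0.1
```

Emit:
play_rows(plan=[[[0,0,0],[0,0,0.12],0],[[0,0,0],[0,0,0.22],0],[[0,0,0],[0,0,0.22],0],[[0,0,0],[0,0,0.22],0]])

```text
time_s: 2.1
tool_pos: [596.9, -184.4, 95.9]
orientation: [[0.093, 0.996, -0.001], [0.996, -0.093, 0.0], [0.0, -0.001, -1.0]]
wrist_force: [0.5, -0.2, 1.0]
width: -0.2
```

Run:
```python
from h import *
c=cap('top','top1');s=cap('side','side1')
a=cv2.resize(c['frame'][190:280,230:330,::-1],None,fx=4,fy=4,interpolation=cv2.INTER_CUBIC)
b=cv2.resize(s['frame'][150:260,220:340,::-1],None,fx=3.2727,fy=3.2727,interpolation=cv2.INTER_CUBIC)
cv2.imwrite('pics/p1.png',np.hstack([a,b]))
f=[]
for i in range(10):
    bot.capture('top'); st=bot.get_state(); f.append(st['wrist_force'])
print(np.mean(f,0),np.std(f,0),st['tool_pos'],st['time_s'])
```

```text
[0.12835266 0.13004349 0.16866241] [0.38527921 0.50187962 0.42590121] [ 597.14952906 -184.50233718   96.36311589] 2.7
```

View pics/p1.png

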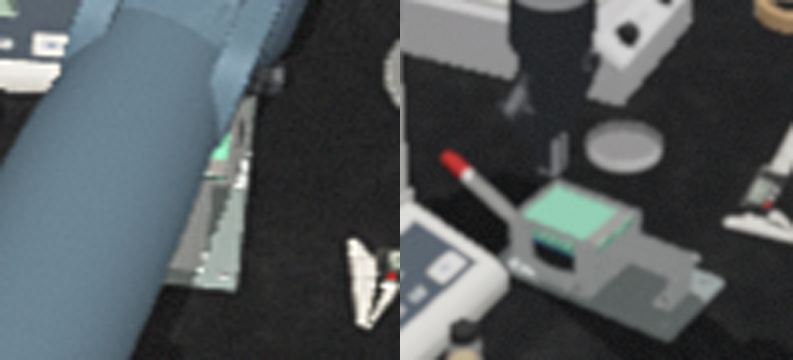

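Emit:
play_rows(plan=[[[0,0,-12],[0,0,0],0],[[0,0,-22],[0,0,0],0],[[0,0,-28],[0,0,0],0],[[0,0,-31],[0,0,0],0],[[0,0,-31],[0,0,0],0]])

```text
time_s: 3.12
tool_pos: [596.2, -184.1, 64.1]
orientation: [[0.091, 0.996, -0.002], [0.996, -0.091, 0.001], [0.001, -0.002, -1.0]]
wrist_force: [-0.6, 0.3, 0.1]
width: 0.1
```

Emit:
play_rows(plan=[[[0,0,-0.4],[0,0,0],0],[[0,0,-0.8],[0,0,0],0],[[0,0,-1.2],[0,0,0],0],[[0,0,-1.6],[0,0,0],0],[[0,0,-2.0],[0,0,0],0]])

```text
time_s: 3.53
tool_pos: [597.4, -184.6, 63.7]
orientation: [[0.091, 0.996, 0.001], [0.996, -0.091, -0.0], [-0.0, 0.001, -1.0]]
wrist_force: [0.1, -0.6, -0.9]
width: 0.4
```

Emit:
play_rows(plan=[[[0,0,-0.4],[0,0,0],0],[[0,0,-0.8],[0,0,0],0],[[0,0,-1.2],[0,0,0],0],[[0,0,-1.6],[0,0,0],0],[[0,0,-2.0],[0,0,0],0]])

```text
time_s: 3.95
tool_pos: [597.1, -184.5, 61.3]
orientation: [[0.091, 0.996, 0.0], [0.996, -0.091, 0.0], [0.0, 0.0, -1.0]]
wrist_force: [-0.3, -0.4, 0.0]
width: 0.1
```

Emit:
play_rows(plan=[[[0,0,-0.3],[0,0,0],0],[[0,0,-0.6],[0,0,0],0],[[0,0,-0.6],[0,0,0],0]])

```text
time_s: 4.2
tool_pos: [597.1, -184.5, 60.6]
orientation: [[0.091, 0.996, -0.0], [0.996, -0.091, 0.0], [0.0, -0.0, -1.0]]
wrist_force: [0.2, 0.1, 0.6]
width: -0.0
```

Emit:
play_rows(plan=[[[0,0,-0.3],[0,0,0],0],[[0,0,-0.6],[0,0,0],0],[[0,0,-0.6],[0,0,0],0]])

```text
time_s: 4.45
tool_pos: [597.1, -184.5, 60.1]
orientation: [[0.091, 0.996, -0.0], [0.996, -0.091, 0.0], [0.0, -0.0, -1.0]]
wrist_force: [-0.2, 0.3, -0.3]
width: 0.1
```

Emit:
play_rows(plan=[[[0,0,-0.3],[0,0,0],0],[[0,0,-0.6],[0,0,0],0],[[0,0,-0.6],[0,0,0],0]])

```text
time_s: 4.7
tool_pos: [597.1, -184.5, 59.5]
orientation: [[0.091, 0.996, -0.0], [0.996, -0.091, 0.0], [0.0, -0.0, -1.0]]
wrist_force: [-0.2, -1.1, -0.3]
width: 0.3
```

Emit:
play_rows(plan=[[[0,0,-0.3],[0,0,0],0],[[0,0,-0.5],[0,0,0],0],[[0,0,-0.5],[0,0,0],0]])

```text
time_s: 4.95
tool_pos: [597.1, -184.5, 59.0]
orientation: [[0.091, 0.996, -0.0], [0.996, -0.091, 0.0], [0.0, -0.0, -1.0]]
wrist_force: [-0.0, 0.5, 0.3]
width: -0.2
```

Emit:
play_rows(plan=[[[0,0,-0.3],[0,0,0],0],[[0,0,-0.5],[0,0,0],0],[[0,0,-0.5],[0,0,0],0]])

```text
time_s: 5.2
tool_pos: [597.1, -184.5, 58.5]
orientation: [[0.091, 0.996, -0.0], [0.996, -0.091, 0.0], [0.0, -0.0, -1.0]]
wrist_force: [0.6, 0.2, 0.3]
width: 0.3
```

Emit:
play_rows(plan=[[[0,0,-0.3],[0,0,0],0],[[0,0,-0.3],[0,0,0],0]])

```text
time_s: 5.37
tool_pos: [597.2, -184.5, 58.3]
orientation: [[0.091, 0.996, 0.0], [0.996, -0.091, 0.0], [0.0, 0.0, -1.0]]
wrist_force: [-0.8, 1.0, 0.8]
width: -0.1
```

Emit:
play_rows(plan=[[[0,0,-0.3],[0,0,0],0],[[0,0,-0.3],[0,0,0],0]])

```text
time_s: 5.53
tool_pos: [597.2, -184.5, 58.3]
orientation: [[0.091, 0.996, 0.0], [0.996, -0.091, -0.0], [-0.0, 0.0, -1.0]]
wrist_force: [-1.2, 0.5, 3.0]
width: -0.0
```

Emit:
play_rows(plan=[[[0,0,-0.2],[0,0,0],0],[[0,0,-0.2],[0,0,0],0],[[0,0,-0.2],[0,0,0],0]])

```text
time_s: 5.78
tool_pos: [597.2, -184.5, 58.0]
orientation: [[0.091, 0.996, 0.0], [0.996, -0.091, -0.0], [-0.0, 0.0, -1.0]]
wrist_force: [-1.8, -0.2, 3.5]
width: -0.1
```

```bash
cat > frc.py <<'E'
from h import *
f=[]
for i in range(6):
    bot.capture('side'); st=bot.get_state(); f.append(st['wrist_force'])
print(np.mean(f,0).round(2),np.std(f,0).round(2),st['tool_pos'].round(2),st['time_s'])
E
python3 frc.py
```

```text
[-1.5   0.25  4.96] [0.58 0.36 0.22] [ 597.19 -184.51   57.91] 6.0833
```

Emit:
play_rows(plan=[[[0,0,-0.1],[0,0,0],0],[[-1,0.1,-0.1],[0,0,0],0],[[-2,0.2,-0.1],[0,0,0],0],[[-3,0.3,-0.1],[0,0,0],0],[[-4,0.4,-0.1],[0,0,0],0]])

```text
time_s: 6.5
tool_pos: [594.2, -184.5, 58.1]
orientation: [[0.091, 0.996, 0.002], [0.996, -0.091, -0.001], [-0.0, 0.002, -1.0]]
wrist_force: [2.5, -0.4, 3.9]
width: 0.0
```

```bash
python3 frc.py
python3 - <<'E'
from h import *
s=cap('side','side2')
b=cv2.resize(s['frame'][190:260,230:330,::-1],None,fx=7,fy=7,interpolation=cv2.INTER_CUBIC)
cv2.imwrite('pics/p2.png',b)
E
```

```text
[ 2.83 -0.61  4.64] [0.47 0.16 0.41] [ 593.71 -184.41   57.98] 6.8
```

View pics/p2.png

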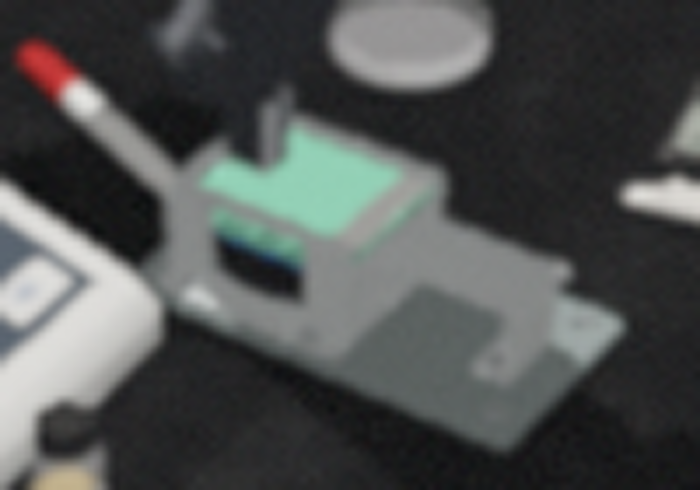

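Emit:
play_rows(plan=[[[-1.5,0.1,-0.1],[0,0,0],0],[[-3,0.3,-0.1],[0,0,0],0],[[-4.5,0.4,-0.1],[0,0,0],0],[[-6,0.5,-0.1],[0,0,0],0],[[-7.5,0.7,-0.1],[0,0,0],0]])

```text
time_s: 7.27
tool_pos: [586.1, -183.5, 57.9]
orientation: [[0.091, 0.996, 0.001], [0.996, -0.091, -0.0], [-0.0, 0.001, -1.0]]
wrist_force: [2.7, -0.0, 5.1]
width: -0.1
```

```bash
python3 frc.py
python3 - <<'E'
from h import *
s=cap('side','side3')
b=cv2.resize(s['frame'][190:260,230:330,::-1],None,fx=7,fy=7,interpolation=cv2.INTER_CUBIC)
cv2.imwrite('pics/p3.png',b)
E
```

```text
[ 2.24 -0.4   5.67] [0.41 0.43 0.54] [ 585.77 -183.49   57.81] 7.5667
```

View pics/p3.png

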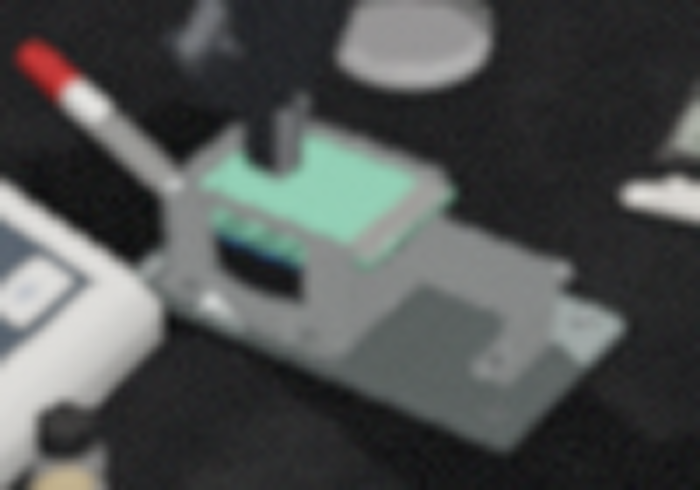

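The picture shows the plate's front edge pushed out past the gate at crop (455,195). The plate follows at about 5.5 N, so I keep drawing.

Emit:
play_rows(plan=[[[-2,0.2,0],[0,0,0],0],[[-4,0.4,0],[0,0,0],0],[[-6,0.5,0],[0,0,0],0],[[-8,0.7,0],[0,0,0],0],[[-10,0.9,0],[0,0,0],0]])

```text
time_s: 8.03
tool_pos: [576.1, -182.6, 57.9]
orientation: [[0.091, 0.996, 0.001], [0.996, -0.091, -0.0], [-0.0, 0.001, -1.0]]
wrist_force: [3.0, 0.3, 5.6]
width: 0.0
```

Emit:
play_rows(plan=[[[-2,0.2,0],[0,0,0],0],[[-4,0.4,0],[0,0,0],0],[[-6,0.5,0],[0,0,0],0],[[-8,0.7,0],[0,0,0],0],[[-10,0.9,0],[0,0,0],0]])

```text
time_s: 8.45
tool_pos: [566.0, -181.7, 57.9]
orientation: [[0.091, 0.996, 0.001], [0.996, -0.091, -0.0], [0.0, 0.001, -1.0]]
wrist_force: [3.0, 0.0, 5.6]
width: -0.1
```

```bash
python3 frc.py
python3 - <<'E'
from h import *
s=cap('side','side4')
b=cv2.resize(s['frame'][190:260,230:330,::-1],None,fx=7,fy=7,interpolation=cv2.INTER_CUBIC)
cv2.imwrite('pics/p4.png',b)
E
```

```text
[ 2.29 -0.35  5.99] [0.33 0.22 0.53] [ 565.65 -181.61   57.76] 8.75
```

View pics/p4.png

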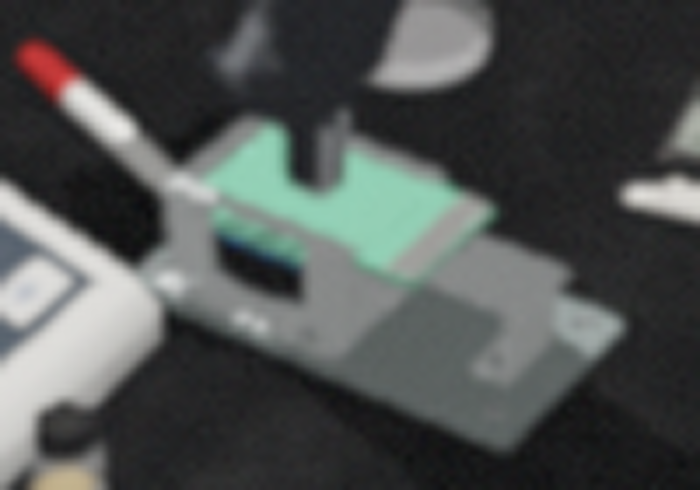

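Emit:
play_rows(plan=[[[-2,0.2,0],[0,0,0],0],[[-4,0.4,0],[0,0,0],0],[[-6,0.5,0],[0,0,0],0],[[-8,0.7,0],[0,0,0],0],[[-10,0.9,0],[0,0,0],0]])

```text
time_s: 9.22
tool_pos: [556.1, -180.8, 57.9]
orientation: [[0.091, 0.996, 0.001], [0.996, -0.091, -0.0], [0.0, 0.001, -1.0]]
wrist_force: [2.6, -0.8, 6.1]
width: -0.1
```

Emit:
play_rows(plan=[[[-2,0.2,0],[0,0,0],0],[[-4,0.4,0],[0,0,0],0],[[-6,0.5,0],[0,0,0],0],[[-8,0.7,0],[0,0,0],0],[[-10,0.9,0],[0,0,0],0]])

```text
time_s: 9.63
tool_pos: [546.1, -179.9, 57.9]
orientation: [[0.091, 0.996, 0.001], [0.996, -0.091, -0.0], [0.0, 0.001, -1.0]]
wrist_force: [3.4, -1.0, 4.9]
width: -0.0
```

```bash
python3 frc.py
python3 - <<'E'
from h import *
s=cap('side','side5')
b=cv2.resize(s['frame'][190:260,230:330,::-1],None,fx=7,fy=7,interpolation=cv2.INTER_CUBIC)
cv2.imwrite('pics/p5.png',b)
E
```

```text
[ 2.06 -0.59  5.72] [0.42 0.55 0.56] [ 545.63 -179.83   57.76] 9.9333
```

View pics/p5.png

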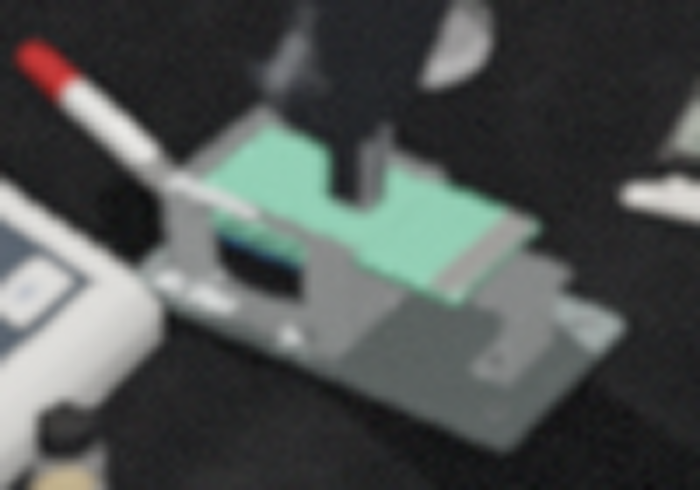

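Emit:
play_rows(plan=[[[-2,0.2,0],[0,0,0],0],[[-4,0.4,0],[0,0,0],0],[[-6,0.5,0],[0,0,0],0],[[-8,0.7,0],[0,0,0],0],[[-10,0.9,0],[0,0,0],0]])

```text
time_s: 10.4
tool_pos: [536.1, -179.0, 57.9]
orientation: [[0.091, 0.996, 0.001], [0.996, -0.091, -0.0], [0.0, 0.001, -1.0]]
wrist_force: [2.8, 0.3, 5.3]
width: -0.1
```

Emit:
play_rows(plan=[[[-2,0.2,0],[0,0,0],0],[[-4,0.4,0],[0,0,0],0],[[-6,0.5,0],[0,0,0],0]])

```text
time_s: 10.65
tool_pos: [530.0, -178.4, 57.8]
orientation: [[0.091, 0.996, 0.001], [0.996, -0.091, 0.0], [0.0, 0.001, -1.0]]
wrist_force: [3.0, -0.8, 5.9]
width: 0.1
```

```bash
python3 frc.py
python3 - <<'E'
from h import *
s=cap('side','side6')
b=cv2.resize(s['frame'][190:260,230:330,::-1],None,fx=7,fy=7,interpolation=cv2.INTER_CUBIC)
cv2.imwrite('pics/p6.png',b)
E
```

```text
[ 1.83 -0.39  5.64] [0.44 0.35 0.32] [ 529.62 -178.39   57.73] 10.95
```

View pics/p6.png

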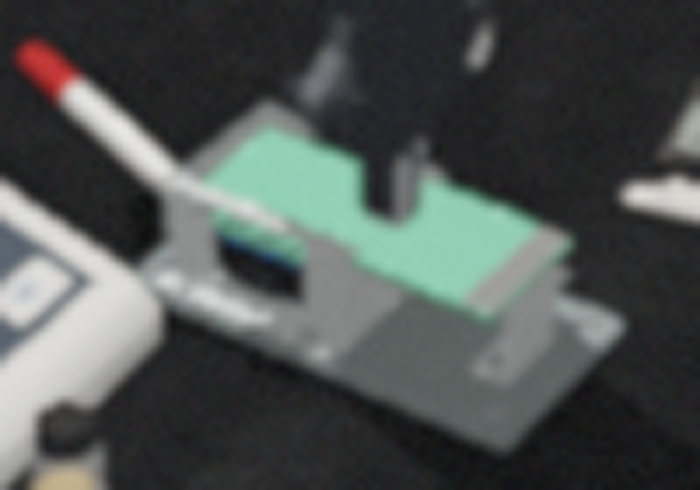

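Emit:
play_rows(plan=[[[-2,0.2,0],[0,0,0],0],[[-4,0.4,-0.1],[0,0,0],0],[[-6,0.5,-0.2],[0,0,0],0],[[-7,0.6,-0.2],[0,0,0],0]])

```text
time_s: 11.33
tool_pos: [523.1, -177.9, 57.7]
orientation: [[0.091, 0.996, 0.001], [0.996, -0.091, -0.0], [0.0, 0.001, -1.0]]
wrist_force: [3.1, 0.1, 6.0]
width: -0.3
```

Emit:
play_rows(plan=[[[-2,0.2,0],[0,0,0],0],[[-4,0.4,-0.1],[0,0,0],0],[[-6,0.5,-0.2],[0,0,0],0]])

```text
time_s: 11.58
tool_pos: [517.4, -177.5, 57.6]
orientation: [[0.091, 0.996, 0.002], [0.996, -0.091, -0.0], [0.0, 0.002, -1.0]]
wrist_force: [3.1, -0.3, 5.2]
width: -0.1
```

```bash
python3 frc.py
python3 - <<'E'
from h import *
s=cap('side','side7')
b=cv2.resize(s['frame'][190:260,230:330,::-1],None,fx=7,fy=7,interpolation=cv2.INTER_CUBIC)
cv2.imwrite('pics/p7.png',b)
E
```

```text
[0.07 0.24 4.57] [0.63 0.2  1.88] [ 515.49 -176.94   56.75] 11.8833
```

View pics/p7.png

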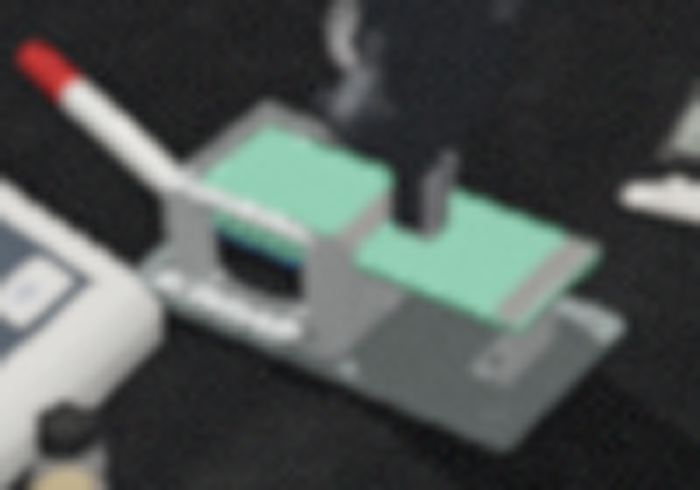

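Emit:
play_rows(plan=[[[-1.5,0.1,0],[0,0,0],0],[[-3,0.3,0],[0,0,0],0],[[-4.5,0.4,0],[0,0,0],0],[[-6,0.5,0],[0,0,0],0]])

```text
time_s: 12.27
tool_pos: [510.1, -176.6, 56.8]
orientation: [[0.091, 0.996, -0.001], [0.996, -0.091, 0.001], [0.0, -0.001, -1.0]]
wrist_force: [1.4, 0.2, 2.0]
width: 0.0
```

Emit:
play_rows(plan=[[[0,0,2],[0,0,0],0],[[0,0,20],[0,0,0],0],[[-14,1.2,50],[0,0,0],85],[[-28,2.5,50],[0,0,0],85],[[-28,2.5,50],[0,0,0],85]])

```text
time_s: 12.68
tool_pos: [480.3, -173.8, 107.7]
orientation: [[0.091, 0.996, -0.002], [0.996, -0.091, 0.0], [0.0, -0.002, -1.0]]
wrist_force: [-0.3, 0.8, -0.1]
width: 35.8
```

Run:
```python
from h import *
s=cap('side','side8');c=cap('top','top8')
b=cv2.resize(s['frame'][190:260,230:330,::-1],None,fx=5,fy=5,interpolation=cv2.INTER_CUBIC)
a=cv2.resize(c['frame'][200:270,240:300,::-1],None,fx=5,fy=5,interpolation=cv2.INTER_CUBIC)
cv2.imwrite('pics/p8.png',np.hstack([b,a])); print(bot.get_state()['tool_pos'],bot.get_state()['width'])
```

```text
[ 481.47220267 -173.79651957  106.3660961 ] 50.40908993423068
```

View pics/p8.png

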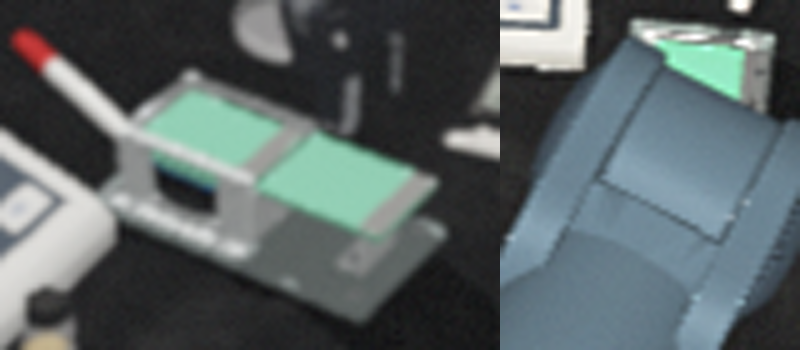

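Run:
```python
from h import *
c=np.load('side8.npz')
o=np.array([569.7,-181.5]);t=np.radians(-5.2);R=np.array([[np.cos(t),-np.sin(t)],[np.sin(t),np.cos(t)]])
P=[]
for p in [(438,183),(378,240),(260,185),(314,133)]:
    w=world(c,p[0]/5+230-.4,p[1]/5+190-.4,56.8); P.append(w[:2]); print(w.round(1),((w[:2]-o)@R).round(1))
print(np.mean(P,0),(np.mean(P,0)-o)@R)
for p in [(190,75),(116,135)]: 
    w=world(c,p[0]/5+230-.4,p[1]/5+190-.4,61.3);print('rear corner',((w[:2]-o)@R).round(1))
```

```text
[ 439.5 -199.7   56.8] [-128.  -30.]
[ 446.2 -136.2   56.8] [-127.1   33.9]
[ 525.1 -148.8   56.8] [-47.3  28.5]
[ 521.6 -208.5   56.8] [-45.5 -31.2]
[ 483.10131094 -173.31672218] [-86.98395496   0.30093608]
rear corner [ 42.6 -34. ]
rear corner [42.7 40.4]
```

Emit:
play_rows(plan=[[[0.5,0,-15],[0,0,0],95],[[1,0,-30],[0,0,0],95],[[1,0,-42],[0,0,0],95],[[1,0,-42],[0,0,0],95]])

```text
time_s: 13.12
tool_pos: [481.3, -172.9, 61.5]
orientation: [[0.091, 0.996, -0.006], [0.996, -0.091, 0.003], [0.003, -0.006, -1.0]]
wrist_force: [-0.6, 0.3, -0.1]
width: 81.1
```

Run:
```python
from h import *
s=cap('side','side9')
b=cv2.resize(s['frame'][180:260,250:340,::-1],None,fx=7,fy=7,interpolation=cv2.INTER_CUBIC)
cv2.imwrite('pics/p9.png',b); print(bot.get_state()['tool_pos'],bot.get_state()['width'])
```

```text
[ 481.89460961 -173.2396707    62.80250513] 80.92500795170521
```

View pics/p9.png

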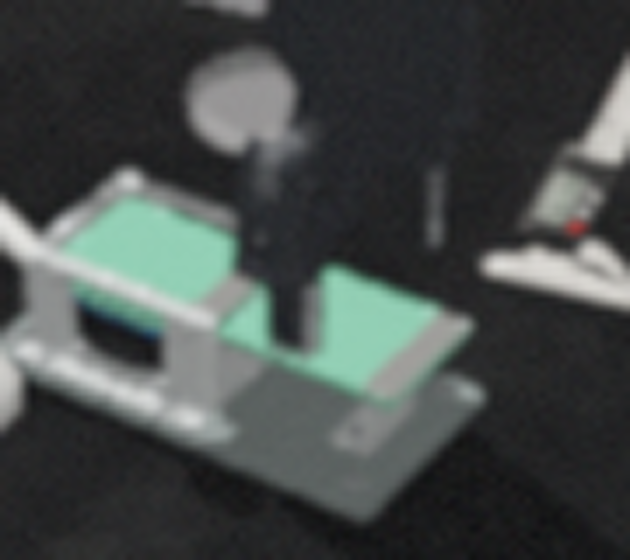

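Emit:
play_rows(plan=[[[0,0,-6],[0,0,0],95],[[0,0,-12],[0,0,0],95],[[0,0,-18],[0,0,0],95]])

```text
time_s: 13.42
tool_pos: [484.2, -174.5, 47.0]
orientation: [[0.091, 0.996, 0.001], [0.996, -0.091, -0.0], [-0.0, 0.001, -1.0]]
wrist_force: [0.3, 0.3, 0.2]
width: 81.4
```

Emit:
play_rows(plan=[[[0,0,-4],[0,0,0],95],[[0,0,-7.5],[0,0,0],95],[[0,0,-7.5],[0,0,0],95]])

```text
time_s: 13.67
tool_pos: [483.1, -174.0, 38.9]
orientation: [[0.091, 0.996, -0.001], [0.996, -0.091, 0.001], [0.001, -0.001, -1.0]]
wrist_force: [0.1, -0.0, -0.9]
width: 81.0
```

Run:
```python
from h import *
s=cap('side','side10')
b=cv2.resize(s['frame'][180:260,250:340,::-1],None,fx=7,fy=7,interpolation=cv2.INTER_CUBIC)
cv2.imwrite('pics/p10.png',b); print(bot.get_state()['tool_pos'],bot.get_state()['width'])
```

```text
[ 483.30811033 -174.1402509    39.2766616 ] 81.21065181490998
```

View pics/p10.png

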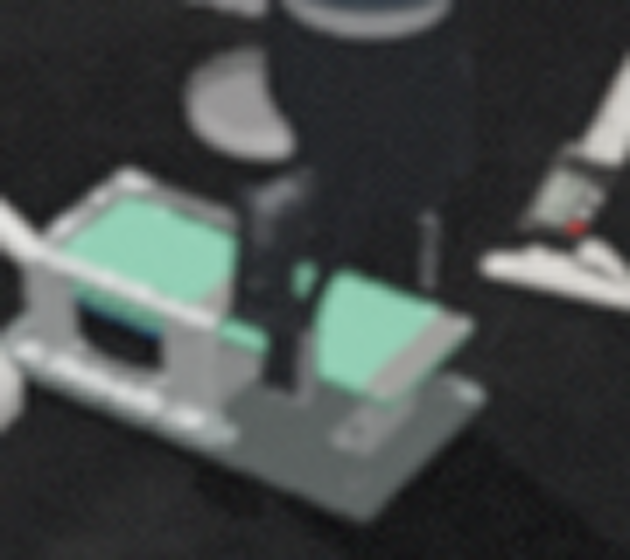

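Emit:
play_rows(plan=[[[0,0,-2.5],[0,0,0],95],[[0,0,-2.5],[0,0,0],85],[[0,0,-2.5],[0,0,0],78],[[0,0,-2.5],[0,0,0],74],[[0,0,-2.5],[0,0,0],70]], grip_force=30)

```text
time_s: 14.13
tool_pos: [483.9, -174.4, 37.6]
orientation: [[0.091, 0.996, 0.001], [0.996, -0.091, -0.0], [-0.0, 0.001, -1.0]]
wrist_force: [0.2, 0.3, 3.8]
width: 61.0
```

Emit:
play_rows(plan=[[[0,0,0],[0,0,0],66],[[0,0,0],[0,0,0],62],[[0,0,0],[0,0,0],58],[[0,0,0],[0,0,0],58],[[0,0,0],[0,0,0],58]])

```text
time_s: 14.55
tool_pos: [483.9, -174.4, 37.6]
orientation: [[0.091, 0.996, 0.001], [0.996, -0.091, -0.0], [-0.0, 0.001, -1.0]]
wrist_force: [-1.0, 0.8, 5.4]
width: 61.3
```

```bash
python3 frc.py
python3 - <<'E'
from h import *
s=cap('side','side11')
b=cv2.resize(s['frame'][180:260,250:340,::-1],None,fx=7,fy=7,interpolation=cv2.INTER_CUBIC)
cv2.imwrite('pics/p11.png',b); print(bot.get_state()['tool_pos'],bot.get_state()['width'])
E
```

```text
[-1.19  0.5   5.58] [0.37 0.24 0.41] [ 483.89 -174.41   37.58] 14.85
[ 483.8935373  -174.42130201   37.59565734] 60.850214127958026
```

View pics/p11.png

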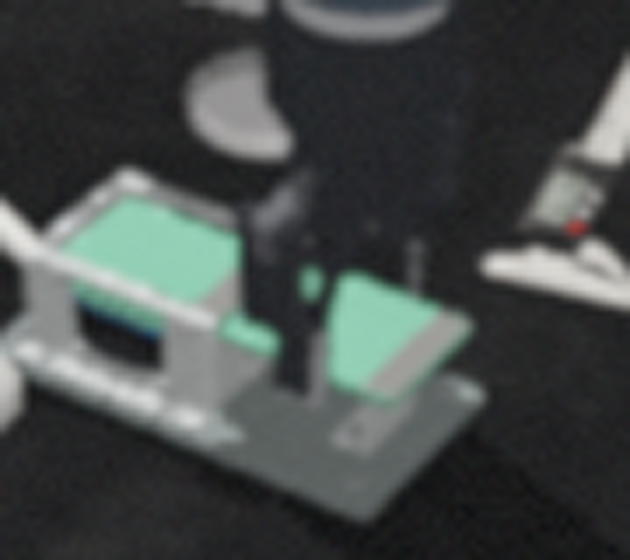

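Emit:
play_rows(plan=[[[0,0,1],[0,0,0],58],[[-1,0,3],[0,0,0],58],[[-3,0,8],[0,0,0],58],[[-5,0,18],[0,0,0],58],[[-6,0,30],[0,0,0],58]])

```text
time_s: 15.32
tool_pos: [476.4, -173.8, 67.2]
orientation: [[0.091, 0.996, -0.002], [0.996, -0.091, 0.001], [0.001, -0.002, -1.0]]
wrist_force: [0.5, -0.2, -0.5]
width: 61.1
```

Emit:
play_rows(plan=[[[0,0,15],[0,0,0],58],[[0,0,33],[0,0,0],58],[[0,0,50],[0,0,0],58],[[0,0,60],[0,0,0],58],[[0,0,60],[0,0,0],58]])

```text
time_s: 15.73
tool_pos: [479.3, -175.2, 130.0]
orientation: [[0.091, 0.996, 0.005], [0.996, -0.091, -0.002], [-0.002, 0.005, -1.0]]
wrist_force: [0.2, 0.1, -0.6]
width: 61.0
```

Run:
```python
from h import *
s=cap('side','side12')
b=cv2.resize(s['frame'][130:260,230:360,::-1],None,fx=4.5,fy=4.5,interpolation=cv2.INTER_CUBIC)
cv2.imwrite('pics/p12.png',b); print(bot.get_state()['tool_pos'],bot.get_state()['width'],bot.get_state()['wrist_force'])
```

```text
[ 478.60079933 -174.87489668  128.50888498] 60.91229850080834 [ 0.21411041  0.56290764 -0.61246574]
```

View pics/p12.png

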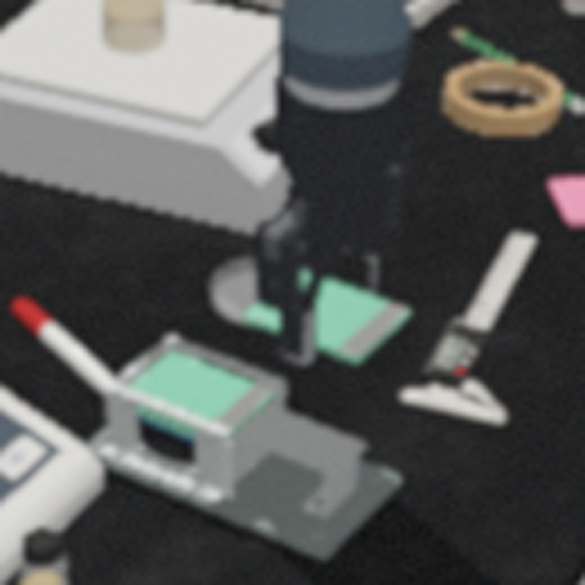

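Emit:
play_rows(plan=[[[5,30,0],[0,0,0],58],[[10,65,0],[0,0,0],58],[[15,100,0],[0,0,0],58],[[20,135,0],[0,0,-0.03],58],[[30,170,0],[0,0,-0.05],58]])

```text
time_s: 16.2
tool_pos: [505.7, -2.7, 125.8]
orientation: [[0.142, 0.99, -0.003], [0.99, -0.142, 0.0], [-0.0, -0.003, -1.0]]
wrist_force: [0.9, -0.4, -0.5]
width: 60.8
```

Emit:
play_rows(plan=[[[10,35,0],[0,0,-0.02],58],[[20,70,0],[0,0,-0.04],58],[[35,105,0],[0,0,-0.06],58],[[50,140,0],[0,0,-0.08],58],[[60,170,0],[0,0,-0.083],58]])

```text
time_s: 16.62
tool_pos: [567.7, 168.0, 125.7]
orientation: [[0.222, 0.975, -0.001], [0.975, -0.222, 0.0], [-0.0, -0.001, -1.0]]
wrist_force: [0.0, 0.7, -0.7]
width: 61.0
```

Emit:
play_rows(plan=[[[5,20,0],[0,0,0],58],[[9,40.5,-20],[0,0,0],58],[[9,40.5,-50],[0,0,0],58],[[9,40.5,-70],[0,0,0],58],[[9,40.5,-70],[0,0,0],58]])

```text
time_s: 17.03
tool_pos: [571.6, 205.5, 50.8]
orientation: [[0.221, 0.975, -0.011], [0.975, -0.221, -0.003], [-0.005, -0.01, -1.0]]
wrist_force: [-0.7, -1.7, -0.8]
width: 61.0
```

Run:
```python
from h import *
s=cap('side','side13');c=cap('top','top13')
b=cv2.resize(s['frame'][260:350,140:250,::-1],None,fx=7,fy=6.5,interpolation=cv2.INTER_CUBIC)
cv2.imwrite('pics/p13.png',b); st=bot.get_state();print(st['tool_pos'],st['width'],st['orientation'].round(3))
a=cv2.resize(c['frame'][180:260,120:220,::-1],None,fx=6,fy=6,interpolation=cv2.INTER_CUBIC)
cv2.imwrite('pics/p13t.png',a)
```

```text
[574.86985843 205.74673331  55.56491528] 61.138843977569955 [[ 0.222  0.975 -0.004]
 [ 0.975 -0.222 -0.001]
 [-0.002 -0.004 -1.   ]]
```

View pics/p13.png

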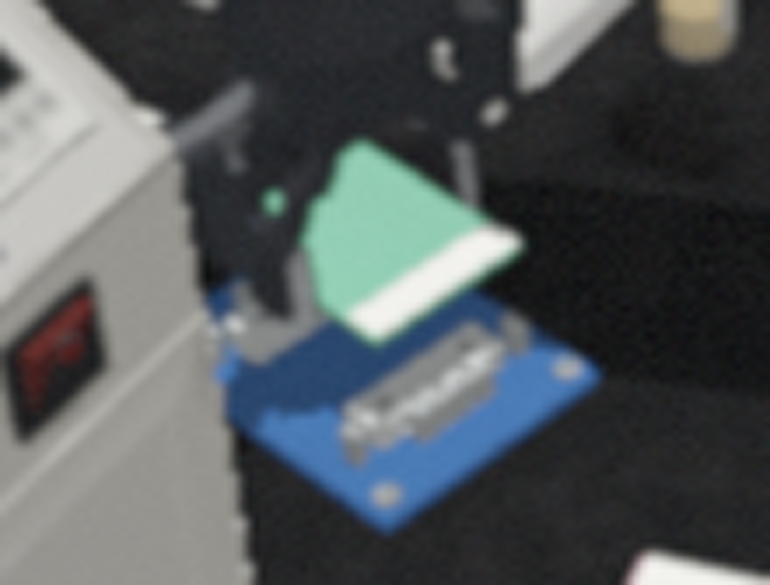

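View pics/p13t.png

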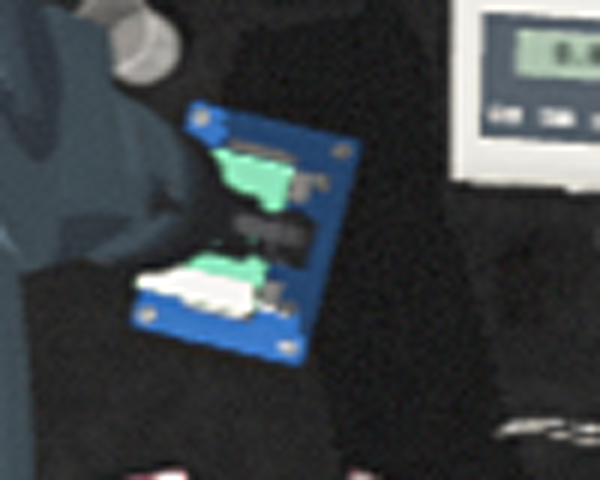

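Emit:
play_rows(plan=[[[0,0,-12],[0,0,0],58],[[0,0,-24],[0,0,0],58],[[0,0,-32],[0,0,0],58],[[0,0,-32],[0,0,0],58],[[0,0,-32],[0,0,0],58]])

```text
time_s: 17.55
tool_pos: [576.9, 206.0, 25.8]
orientation: [[0.222, 0.975, 0.0], [0.975, -0.222, 0.0], [0.0, 0.0, -1.0]]
wrist_force: [0.8, -0.1, -0.7]
width: 60.9
```

Run:
```python
from h import *
s=cap('side','side14');c=cap('top','top14')
b=cv2.resize(s['frame'][270:345,150:240,::-1],None,fx=8,fy=8,interpolation=cv2.INTER_CUBIC)
cv2.imwrite('pics/p14.png',b); st=bot.get_state();print(st['tool_pos'],st['width'],st['orientation'].round(3),st['wrist_force'])
a=cv2.resize(c['frame'][190:250,130:190,::-1],None,fx=10,fy=10,interpolation=cv2.INTER_CUBIC)
cv2.imwrite('pics/p14t.png',a)
```

```text
[577.49260911 206.27078018  26.33062637] 61.219117356480915 [[ 0.222  0.975  0.002]
 [ 0.975 -0.222  0.001]
 [ 0.001  0.002 -1.   ]] [-0.40084103  0.4055182  -0.30780247]
```

View pics/p14.png

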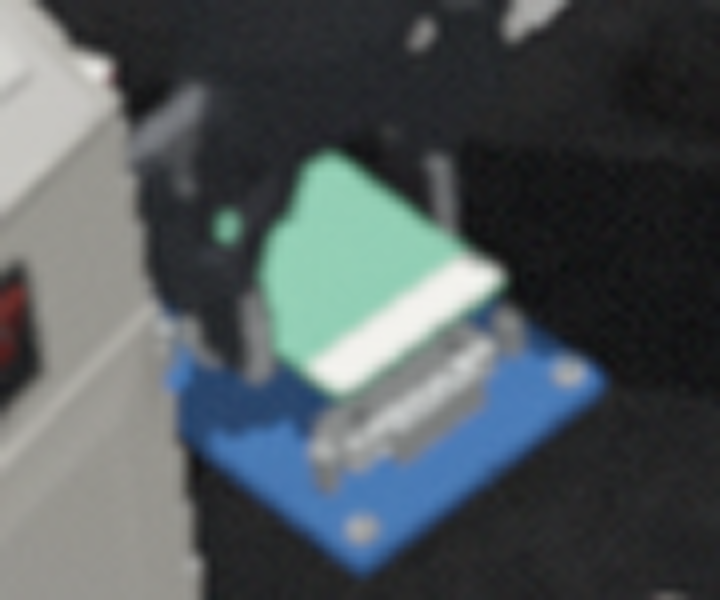

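View pics/p14t.png

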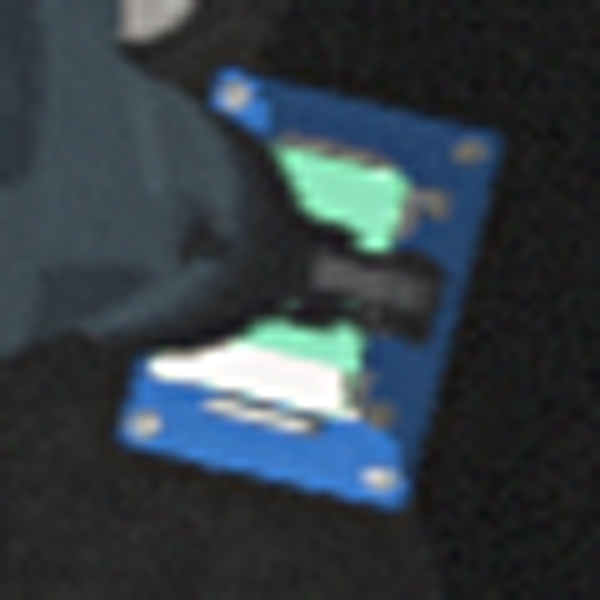

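```bash
cat > rel.py <<'E'
from h import *
o=np.array([577.5,205.7]);t=np.radians(-12.8);R=np.array([[np.cos(t),-np.sin(t)],[np.sin(t),np.cos(t)]])
def show(c,name,p,f,ox,oy,z):
    w=world(c,(p[0]+.5)/f-.5+ox,(p[1]+.5)/f-.5+oy,z); print(name,p,w.round(1),'car',((w[:2]-o)@R).round(1))
E
python3 - <<'E'
from rel import *
c=np.load('top14.npz'); Z=45.5
for n,p,z in [('strip L',(150,368),Z),('strip R',(358,418),Z),('far R',(412,180),Z),('far L',(278,150),Z),('car FR',(502,133),8),('car NR',(408,508),8),('car NL',(118,440),8),('car FL',(218,68),8),('endlug near',(262,415),24),('endlug far',(340,148),24),('pad bolt',(235,95),8),('b2',(470,150),8),('b3',(143,424),8),('b4',(380,477),8)]: show(c,n,p,10,130,190,z)
s=np.load('side14.npz')
for n,p,z in [('front L',(330,397),Z),('front R',(508,285),Z),('far R',(330,150),Z),('car NL',(362,578),8),('car NR',(610,380),8),('b3',(362,528),8),('b4',(570,373),8)]: show(s,n,p,8,150,270,z)
E
```

```text
strip L (150, 368) [547.2 245.9  45.5] car [-38.5  32.5]
strip R (358, 418) [531.9 178.6  45.5] car [-38.4 -36.5]
far R (412, 180) [608.9 164.6  45.5] car [ 39.7 -33.1]
far L (278, 150) [618.1 208.2  45.5] car [39.1 11.4]
car FR (502, 133) [630.  144.6   8. ] car [ 64.7 -47.9]
car NR (408, 508) [505.6 170.5   8. ] car [-62.3 -50.3]
car NL (118, 440) [526.7 266.5   8. ] car [-63.   48.1]
car FL (218, 68) [650.6 239.6   8. ] car [63.8 49.2]
endlug near (262, 415) [534.3 215.3  24. ] car [-44.3  -0.2]
endlug far (340, 148) [622.1 193.8  24. ] car [46.1 -1.7]
pad bolt (235, 95) [641.6 233.5   8. ] car [56.4 41.3]
b2 (470, 150) [624.2 155.    8. ] car [ 56.8 -39.1]
b3 (143, 424) [532.1 258.6   8. ] car [-56.   41.5]
b4 (380, 477) [515.7 180.1   8. ] car [-54.6 -38.7]
front L (330, 397) [546.6 247.3  45.5] car [-39.4  33.7]
front R (508, 285) [527.6 186.8  45.5] car [-44.5 -29.5]
far R (330, 150) [605.8 166.3  45.5] car [ 36.3 -32.2]
car NL (362, 578) [521.9 271.    8. ] car [-68.7  51.4]
car NR (610, 380) [502.2 174.5   8. ] car [-66.5 -47.1]
b3 (362, 528) [532.6 256.2   8. ] car [-55.   39.3]
b4 (570, 373) [514. 178.   8.] car [-55.8 -41.1]
```

Emit:
play_rows(plan=[[[0.5,-0.3,-5],[0,0,0],58],[[0.5,-0.3,-10],[0,0,0],58],[[0.5,-0.3,-14],[0,0,0],58],[[0.5,-0.3,-15],[0,0,0],58],[[0.5,-0.3,-15],[0,0,0],58]])

```text
time_s: 18.07
tool_pos: [576.4, 205.8, 9.3]
orientation: [[0.222, 0.975, -0.001], [0.975, -0.222, -0.0], [-0.001, -0.001, -1.0]]
wrist_force: [-0.3, -1.2, -0.5]
width: 61.2
```

Emit:
play_rows(plan=[[[0,0,-0.6],[0,0,0],58],[[0,0,-1.2],[0,0,0],58],[[0,0,-1.8],[0,0,0],58],[[0,0,-2.4],[0,0,0],58],[[0,0,-2.4],[0,0,0],58]])

```text
time_s: 18.48
tool_pos: [577.2, 205.9, 7.7]
orientation: [[0.222, 0.975, 0.0], [0.975, -0.222, 0.0], [0.0, 0.0, -1.0]]
wrist_force: [-0.3, 0.5, -0.6]
width: 61.3
```

Emit:
play_rows(plan=[[[0,0,-0.4],[0,0,0],58],[[0,0,-0.8],[0,0,0],58],[[0,0,-0.8],[0,0,0],58]])

```text
time_s: 18.73
tool_pos: [577.1, 205.9, 6.9]
orientation: [[0.222, 0.975, -0.0], [0.975, -0.222, 0.0], [0.0, -0.0, -1.0]]
wrist_force: [-1.2, 0.5, 0.7]
width: 61.0
```

Emit:
play_rows(plan=[[[0,0,-0.4],[0,0,0],58],[[0,0,-0.8],[0,0,0],58],[[0,0,-0.8],[0,0,0],58]])

```text
time_s: 18.98
tool_pos: [577.1, 205.9, 6.1]
orientation: [[0.222, 0.975, -0.0], [0.975, -0.222, 0.0], [0.0, -0.0, -1.0]]
wrist_force: [-0.0, 0.0, -0.3]
width: 60.9
```

```bash
python3 frc.py
python3 - <<'E'
from h import *
s=cap('side','side15');c=cap('top','top15')
b=cv2.resize(s['frame'][270:345,150:240,::-1],None,fx=8,fy=8,interpolation=cv2.INTER_CUBIC)
cv2.imwrite('pics/p15.png',b)
a=cv2.resize(c['frame'][190:250,130:190,::-1],None,fx=10,fy=10,interpolation=cv2.INTER_CUBIC)
cv2.imwrite('pics/p15t.png',a)
E
```

```text
[-0.17 -0.32 -0.45] [0.57 0.71 0.59] [577.16 205.92   6.16] 19.2833
```

View pics/p15.png

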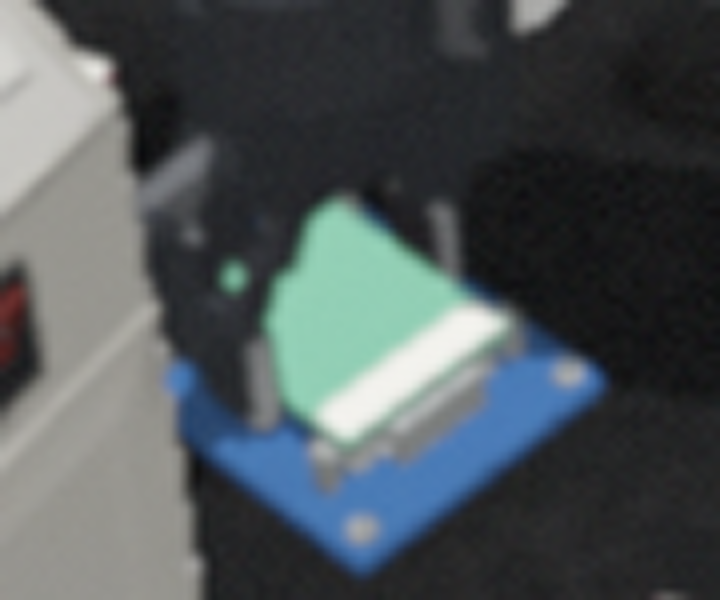

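View pics/p15t.png

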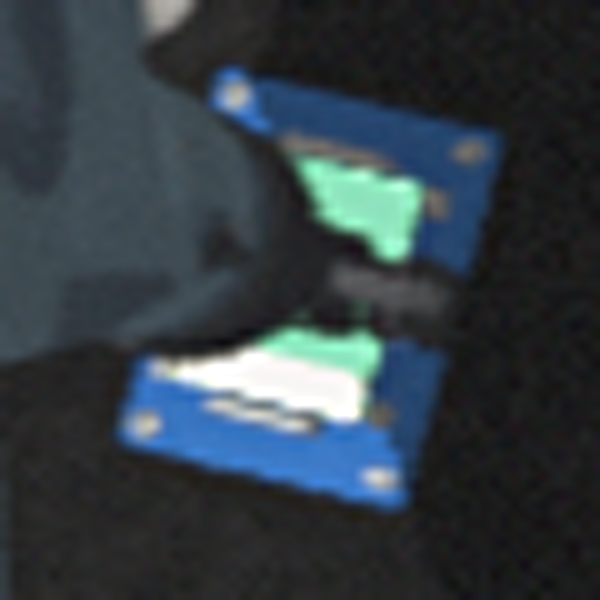

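Emit:
play_rows(plan=[[[0,0,-0.3],[0,0,0],58],[[0,0,-0.6],[0,0,0],58],[[0,0,-0.6],[0,0,0],58]])

```text
time_s: 19.63
tool_pos: [577.2, 205.9, 5.9]
orientation: [[0.222, 0.975, 0.0], [0.975, -0.222, 0.0], [0.0, 0.0, -1.0]]
wrist_force: [-1.6, -1.3, 3.8]
width: 61.0
```

Emit:
play_rows(plan=[[[0,0,-0.3],[0,0,0],58],[[0,0,-0.6],[0,0,0],58],[[0,0,-0.6],[0,0,0],58]])

```text
time_s: 19.88
tool_pos: [577.3, 205.9, 5.9]
orientation: [[0.222, 0.975, 0.001], [0.975, -0.222, 0.0], [0.0, 0.001, -1.0]]
wrist_force: [-2.0, -1.5, 7.0]
width: 60.8
```

Emit:
play_rows(plan=[[[0,0,-0.3],[0,0,0],58],[[0,0,-0.6],[0,0,0],58],[[0,0,-0.6],[0,0,0],58]])

```text
time_s: 20.13
tool_pos: [577.2, 205.9, 5.8]
orientation: [[0.222, 0.975, 0.001], [0.975, -0.222, 0.0], [0.0, 0.001, -1.0]]
wrist_force: [-4.5, -0.8, 11.6]
width: 61.0
```

Emit:
play_rows(plan=[[[0,0,0.6],[0,0,0],58],[[0,0,1.2],[0,0,0],62],[[0,0,1.2],[0,0,0],75],[[0,0,1.2],[0,0,0],88],[[0,0,1.2],[0,0,0],95]])

```text
time_s: 20.55
tool_pos: [577.1, 205.9, 5.2]
orientation: [[0.222, 0.975, -0.0], [0.975, -0.222, 0.0], [-0.0, -0.0, -1.0]]
wrist_force: [-0.3, 0.9, -0.1]
width: 81.0
```

Emit:
play_rows(plan=[[[0,0,0],[0,0,0],95],[[0,0,0],[0,0,0],95],[[0,0,6],[0,0,0],95],[[0,0,20],[0,0,0],95],[[0,0,45],[0,0,0],95]])

```text
time_s: 20.97
tool_pos: [574.6, 205.3, 48.6]
orientation: [[0.222, 0.975, -0.006], [0.975, -0.222, -0.001], [-0.002, -0.005, -1.0]]
wrist_force: [0.0, -0.4, -0.1]
width: 81.4
```

Emit:
play_rows(plan=[[[0,0,30],[0,0,0],95],[[0,0,65],[0,0,0],95],[[-20,-20,95],[0,0,0],95],[[-50,-40,100],[0,0,0],95],[[-80,-70,100],[0,0,0],95]])

```text
time_s: 21.38
tool_pos: [500.1, 137.3, 154.2]
orientation: [[0.22, 0.976, 0.008], [0.976, -0.22, 0.002], [0.004, 0.007, -1.0]]
wrist_force: [0.4, -1.1, 0.6]
width: 81.2
```

Emit:
play_rows(plan=[[[-20,-30,0],[0,0,0],95],[[-30,-60,0],[0,0,0],95],[[-40,-95,0],[0,0,0],95],[[-50,-130,0],[0,0,0],95],[[-60,-160,0],[0,0,0],95]])

```text
time_s: 21.8
tool_pos: [437.1, -25.3, 151.2]
orientation: [[0.222, 0.975, 0.001], [0.975, -0.222, -0.001], [-0.0, 0.001, -1.0]]
wrist_force: [0.4, 0.1, -0.5]
width: 81.4
```

Run:
```python
from h import *
s=cap('side','side16');c=cap('top','top16')
b=cv2.resize(s['frame'][270:345,150:240,::-1],None,fx=8,fy=8,interpolation=cv2.INTER_CUBIC)
cv2.imwrite('pics/p16.png',b)
a=cv2.resize(c['frame'][190:250,130:190,::-1],None,fx=10,fy=10,interpolation=cv2.INTER_CUBIC)
cv2.imwrite('pics/p16t.png',a);cv2.imwrite('pics/p16f.png',c['frame'][150:300,100:350,::-1].repeat(3,0).repeat(3,1))
```

```text
(no output)
```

View pics/p16.png

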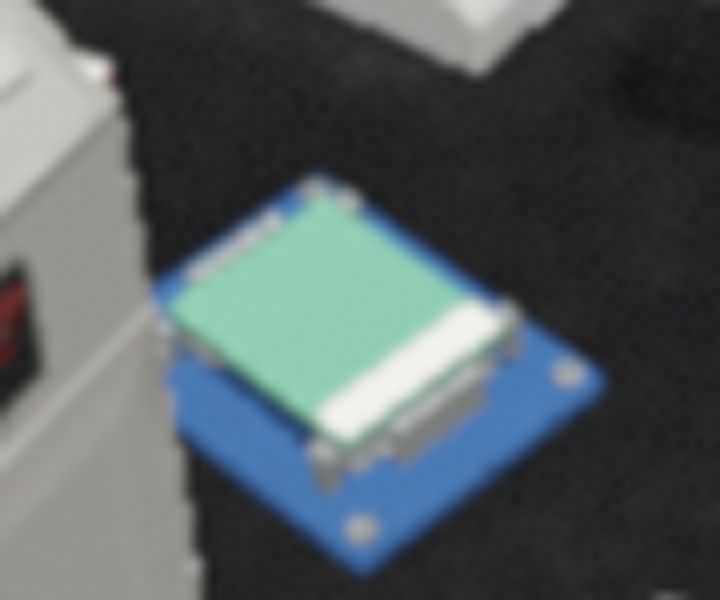

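View pics/p16t.png

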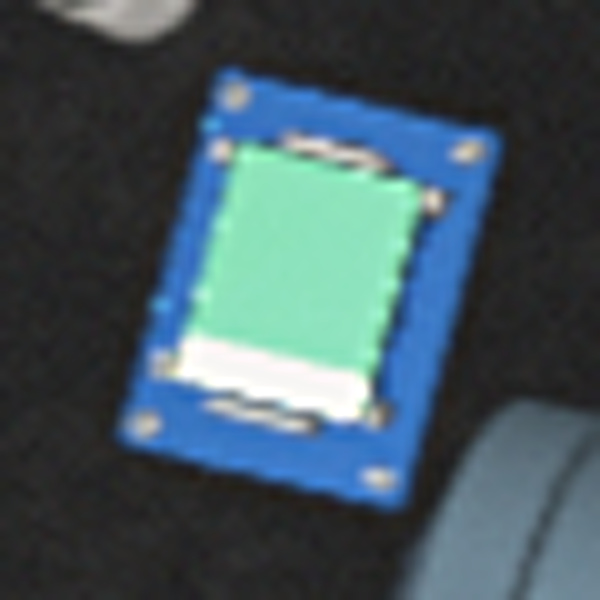

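View pics/p16f.png

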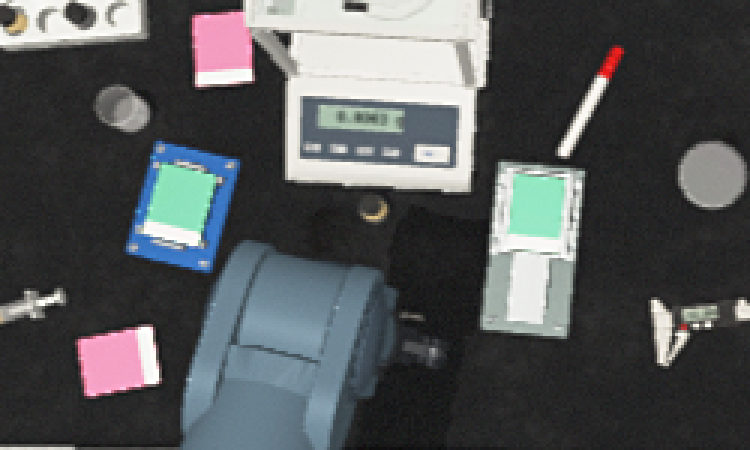

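The plate lies between all lugs (top crop corners about (235,148), (420,188), (360,420) and (178,375)), and the second plate is still in the magazine. A numeric check before handing in.

Run:
```python
from fit import *
c=np.load('top16.npz');f=c['frame'].astype(float)
x=(f[...,1]>170).astype(float)*255
P,m=contour_world(c,np.minimum(f[...,1],300),175,(147,204,173,233),25); r=robust(P); print('plate',r)
o=np.array([577.5,205.7]);t=np.radians(-12.8);R=np.array([[np.cos(t),-np.sin(t)],[np.sin(t),np.cos(t)]])
print('offset in carrier',(np.array(r[0])-o)@R)
for n,reg in(('top16',(153,208,168,226)),('side16',(175,298,205,318))):
    c=np.load(n+'.npz');Q=np.array([world(c,u,v) for u in range(reg[0],reg[2]) for v in range(reg[1],reg[3])])
    g=c['frame'][reg[1]:reg[3],reg[0]:reg[2]].transpose(1,0,2).reshape(-1,3).astype(int); Q=Q[(g[:,1]-g[:,0])>50]
    A=np.c_[Q[:,:2]-Q[:,:2].mean(0),np.ones(len(Q))]; k=np.linalg.lstsq(A,Q[:,2],rcond=None)[0]; print(n,len(Q),'slopes',k[:2].round(3),'z',k[2].round(2),'sd',Q[:,2].std().round(1))
c0=np.load('top0.npz');c=np.load('top16.npz')
for nm,p in(('vial',(224,220)),('beaker',(140,186))):
    a=c0['frame'][p[1]-12:p[1]+12,p[0]-12:p[0]+12].astype(int);b=c['frame'][p[1]-12:p[1]+12,p[0]-12:p[0]+12].astype(int);print(nm,abs(a-b).mean())
```

```text
plate ((np.float64(577.0843727345245), np.float64(205.03937237386256)), (np.float32(94.610245), np.float32(83.09454)), np.float64(1.127391364806015), array([-1.1811795 , -1.1796763 ,  0.16720892, -0.8614338 ], dtype=float32))
offset in carrier [-0.2589376 -0.7362922]
top16 262 slopes [-0.016 -0.001] z 25.0 sd 3.2
side16 449 slopes [-0.018  0.045] z 24.03 sd 2.9
vial 2.8854166666666665
beaker 1.9091435185185186
```

Run:
```python
from rel import *
c=np.load('top16.npz')
for n,p,z in [('a',(235,148),25),('b',(421,188),25),('c',(360,421),25),('d',(176,375),25),('lug',(222,150),24),('lug',(433,200),24),('lug',(378,415),24),('lug',(162,363),24)]: show(c,n,p,10,130,190,z)
st=bot.get_state();print(st['tool_pos'],st['wrist_force'],bot.hand_in())
```

```text
a (235, 148) [621.5 227.9  25. ] car [38.  31.4]
b (421, 188) [609.1 166.5  25. ] car [ 39.5 -31.2]
c (360, 421) [532.6 183.1  25. ] car [-38.8 -31.9]
d (176, 375) [546.8 243.5  25. ] car [-38.3  30.1]
lug (222, 150) [620.9 232.4  24. ] car [36.4 35.6]
lug (433, 200) [605.3 162.7  24. ] car [ 36.6 -35.8]
lug (378, 415) [534.7 177.6  24. ] car [-35.5 -36.8]
lug (162, 363) [550.8 248.6  24. ] car [-35.5  35.9]
the job is handed in; nothing more can be done
[436.47450226 -26.86017233 151.06718013] [0.57020808 0.13671503 0.62933451] None
```

The top glass plate is lying in the blue carrier between its lugs, and the job is handed in at about 22 s; the hand-in gave no verdict.

**What I did:** I drew the plate through the gate with closed fingertips at about 5 to 6 N measured at the wrist. The highest reading was 6.1 N, and it came without slipping. I then gripped it by its long sides at 30 N, carried it over and lowered it until it met the rails. It touched at the height expected for the rails, not the lug tops. I pressed it down to a wrist reading of 11.6 N there, eased off, opened the gripper and moved clear.

**Checks on the last pictures:**
- **Position:** the plate corners put its centre within about 0.5 mm of the carrier's centre, with no visible turn. The upper face reads 24 to 25 mm, where 25 is expected.
- **Bystanders and second plate:** the second plate is still in the magazine by eye. The vial and beaker are unchanged between the first and last pictures. The tweezers were mostly hidden by the arm in the last top view, so I did not check them directly; the arm passed well above them.

**Checks that failed or disagreed:**
- **Outline fit:** the automatic fit of the plate's outline failed because it took in the lugs, so I used hand-picked corners instead.
- **Flatness:** depth readings have about 3 mm scatter over the plate. The top camera's slope fit gives 0.016 rad, within the 0.03 limit. The side camera's gives up to 0.045 rad, which is over the limit. I put that down to the scatter, since contact height and pictures both show it seated, but the depth data alone does not prove it.

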